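Index a plate out of the ratchet carousel dispenser and lay it on the colony counter

TASK

Turn the black knob of the plate dispenser anticlockwise (seen from above), click by click, until the bottom plate of the stack has been carried round to lie inside the circle engraved on the channel floor, and let go with the sprung pawl dropped home behind that tooth: not one tooth short and not one too far, as it cannot be turned back. Then lift that plate off by its rim and set it down softly, flat and centred, on the round white stage of the colony counter, leaving the dispenser on its tooth, the rest of the stack in its cage and everything else on the bench where it is.

Things in the scene. Friction and masses are not known exactly. Their poses are not given: they have to be found in the camera images.
- dispenser: plate dispenser, fixed: round grey base (276 mm) with a ring-shaped channel (radius 55 to 123 mm, floor 14 mm up, outer rail 10 mm above it). Origin on the rotor's axis at bench level, z up. At radius 88 mm: rod cage at 80 degrees anticlockwise from x, engraved circle at 198. Pawl bracket (40 mm tall) near -40 degrees
- takeoff (a point): centre of the engraved circle (66 mm) on the channel floor, 14 mm above the bench, where a plate is taken off; axes as the dispenser's. Beside it stand only the ratchet wheel (radius 42 mm about the rotor's axis, top 36 mm above the bench), the shaft (radius 9 mm) and the knob
- magazine (a point): centre of the rod cage on the channel floor; four plates lie on one another in it. The cage (80 mm across) reaches 87 mm above the bench and is open only below its anticlockwise rods, so that just the bottom plate can be pushed out
- knob_grip (a point): middle of the knob's grip bar, on the rotor's axis, 106 mm above the bench: black upright bar 56 mm long (along this frame's x), 16 mm thick (y), 26 mm high (92 to 118 mm above the bench); z up; it turns with the rotor. All else of the dispenser is at most 87 mm tall
- rotor (a joint): rotor angle, rad, growing anticlockwise from above. Ratchet of 15 teeth: rest positions are multiples of 0.4189. The pawl drops as one is passed; released between two, the rotor springs back to the last one (so it starts at -0.419, 0 or 0.419). 0.1 to 0.2 Nm turns it. Three pushers (8 mm wide, 5.5 mm high above the floor) carry plates along; at 2.513 the lowest plate lies in the circle
- pawl (a joint): angle of the sprung pawl, rad: about -0.02 when home behind a tooth, rising to about 0.15 on a tooth's crest, then dropping
- dish_a_mid (a point): centre, half-way up, of the plate lowest in the stack at the start: closed flat round petri dish, 66 mm across, 15 mm high, about 30 g. In the circle a pusher touches its clockwise side: grip it across its diameter along the channel (one finger ahead, one behind above the pusher), fingertips 6 to 9 mm above the channel floor
- dish_b_mid (a point): the same for the next plate up, which drops to the channel floor when the lowest has been pushed out
- dish_c_mid (a point): the same for the third plate
- dish_d_mid (a point): the same for the top plate
- counter: colony counter, fixed: low white case 150 mm (x) by 172 mm (y), 48 mm high, with display and keys along its front (-x) edge and a pen in clips along its right (-y) edge, reaching 60 mm above the bench. Origin: centre of its underside, z up
- stage (a point): centre of the top face of the counter's round white stage, 92 mm across, 52 mm above the bench, 2 mm proud of all round it; axes as the counter's
- bottle_mid (a point): bystander: the clear screw-cap reagent bottle with blue cap (52 mm across, 130 mm tall); this point is half-way up its axis
- cup_mid (a point): bystander: the white specimen cup with screw lid (60 mm across, 72 mm tall); this point is half-way up its axis
- timer_mid (a point): bystander: the flat bench timer with three keys (68 x 62 x 19 mm); this point is its middle
- pipette_mid (a point): bystander: the hand pipette lying on its side (236 mm long, 34 wide, 39 high); this point is near its middle
- tape_mid (a point): bystander: the roll of marking tape lying flat (60 mm across, 18 mm high); this point is its middle
- marker_mid (a point): bystander: the felt marker lying down (136 mm long, 12 mm thick); this point is its middle
Things that resemble listed ones, but are neither listed nor needed, are in the scene too. Leave any orange look-alike of the part that bears dish_d_mid alone.

How it is judged:
By the outcome, as a careful person would: the job done as asked, in the order asked, and still so for the second after the job is handed in, with the robot touching nothing.
It also fails if it takes over 67 s, if anything falls off the work surface, if the arm or the gripper's body presses on something with over 40 N, if the wrist force passes 120 N, or if a joint passes its speed limit or range.

ROBOT

A 6-joint arm with a two-finger parallel gripper is mounted at the origin on a cart in front of the work surface, level with it; the furniture and walls round the work are solid. World frame = base frame: x ahead of the robot, y to its left, z up, the work surface at z = 0. Lengths are in mm, angles in rad, forces in N, time in s.
With the tool pointing down it reaches from about 275 to 825 mm from the base axis. Payload 5.2 kg.
Tool frame: the origin (TCP) lies at the very end of the fingers, on their centre line; the grasp point (between the pads) lies 19 mm behind it; z points along the fingers, y is the line along which they close (so a half turn about z gives the same grasp; the last joint's range is limited). The gripper opens to 93 mm and grips with 3 to 60 N. Pads are 15 mm wide; open, the fingers measure 128 mm over their backs; the gripper's body (75 mm by 188 mm) begins 65 mm behind the grasp point.
Start: joints at [0.987, 0.259, 1.535, -0, 1.348, -0.203], TCP at [204.394, 510.615, 218.653] pointing down, gripper open.
Joint ranges: [-3.14, 3.14], [-0.91, 2.08], [0.19, 2.58], [-1.22, 4.36], [0.22, 2.71], [-3.12, 3.12]. Speed limits (rad/s): [2.57, 2.57, 3.14, 3.14, 3.14, 3.14].

INTERFACE

Orientations are given as [roll, pitch, yaw] about the fixed x, y, z axes, in that order (R = Rz(yaw) Ry(pitch) Rx(roll)).
In Python, from bench import robot gives the robot as it stands. The module is installed in compiled form; this text tells all that it offers. Calls block until the motion is done:
- robot.move_ptp(position, orientation): joint-space move of the TCP to a pose.
- robot.move_linear(position, ori=None, speed=150, f_stop=None): straight line of the TCP; ori=None keeps the orientation; speed is the mean speed in mm/s. With f_stop (N) it stops when the force on the tool has changed by that much, and returns True; else False.
- robot.move_j(angles): joint-space move.
- robot.move_gripper(opening): opening from 0.0 (shut) to 1.0 (fully open); the grip force is fixed at half the most; returns when the fingers have stopped.
- robot.sleep(seconds).
- robot.inverse_kinematics(position, orientation): joint angles nearest the present ones, or None.
- robot.get_image(name): name is "scene" or "side" or "wrist"; returns a dict with "img" (400x640x3 uint8, blue, green, red), "fovy" (degrees; the focal length in pixels is half the picture's height over the tangent of half this angle, whatever the lens; pixels are square), "cx", "cy" (the principal point, pixels), "eye" and "orientation" of the camera in the world. Camera axes: x right, y down, z forward; pixel columns grow to the right and rows downward; lengths in mm; the calibration is good to about 2 mm. A picture is of the moment at which its call begins. There is no depth.
A pose or a line that the arm cannot do raises robot.MotionError and nothing moves.
- robot.hand_in(): hands the job in; it is judged then, once.
Readings, each from a call of its own:
- robot.current_t(): time.
- robot.current_qpos(): joint angles.
- robot.current_joint_vel(): joint speeds.
- robot.current_joint_efforts(): joint torques, N m.
- robot.current_tcp_pos(): TCP position.
- robot.current_eef_rot(): TCP orientation.
- robot.current_contact_force(): force on the tool from outside, world axes, zero at the start.
- robot.current_ft_torque(): the same for the moment, N m.
- robot.current_gripper_width(): opening from 0.0 (shut) to 1.0 (fully open).
- robot.current_finger_force(): force on a finger pad.
Only numpy, scipy, OpenCV 4.12 (cv2) and the standard library are available. Lean on these libraries where they do the work, as an engineer would, in place of code of your own. Each camera call takes 0.05 s, during which the arm holds its last target. There are 200 camera calls.

## Working session

There is one attempt and no reset: what is moved stays moved. The work goes in short steps, each a Python script; the robot and the scene stay as the last script left them, time stands still between calls to the robot, and variables do not carry over. Pictures are saved under pics/ and viewed, at most 10 in all, crops included, and the job is handed in when it is done.

```bash
mkdir -p pics
cat > h.py <<'E'
import numpy as np, cv2, json
from scipy.spatial.transform import Rotation as R
from bench import robot
def snap(cam,fn):
    d=robot.get_image(cam); cv2.imwrite(f'pics/{fn}.png',d['img'])
    json.dump({k:np.asarray(v).tolist() for k,v in d.items() if k!='img'},open(f'pics/{fn}.json','w'))
    return d
def load(fn): return json.load(open(f'pics/{fn}.json'))
def Rm(o):
    o=np.asarray(o,float); return o if o.shape==(3,3) else R.from_euler('xyz',o).as_matrix()
def px2w(m,u,v,z):
    f=200/np.tan(np.radians(m['fovy'])/2)
    r=Rm(m['orientation'])@np.array([(u-m['cx'])/f,(v-m['cy'])/f,1]); e=np.array(m['eye'])
    return e+r*(z-e[2])/r[2]
def w2px(m,p):
    f=200/np.tan(np.radians(m['fovy'])/2)
    c=Rm(m['orientation']).T@(np.array(p,float)-m['eye']); return np.array([m['cx']+f*c[0]/c[2],m['cy']+f*c[1]/c[2]])
E
python3 - <<'E'
from h import *
for c in ['scene','side','wrist']:
    d=snap(c,c+'0'); print(c,d['fovy'],d['cx'],d['cy'],d['eye'],d['orientation'])
a=[cv2.imread(f'pics/{c}0.png') for c in ['scene','side']]
print(robot.current_eef_rot(),robot.current_t())
E
```

```text
scene 49.96560939853111 329.0266701051576 200.30639041039692 [-319.45733324  875.20647984  575.4430034 ] [-2.06430155  0.00273027 -2.23273907]
side 54.76389424505221 327.5592823261325 199.84964940429398 [ 222.99491205 -497.4035896   776.79023262] [-2.27464138e+00  1.43698994e-03 -2.67609797e-01]
wrist 64.10932734873548 317.8906826062953 193.5063484244864 [133.43275216 537.81160473 384.02811206] [2.86941524e+00 9.22747173e-04 1.18927674e+00]
[-3.14020487e+00 -2.67390539e-04  2.76081168e+00] 0.15
```

View pics/scene0.png

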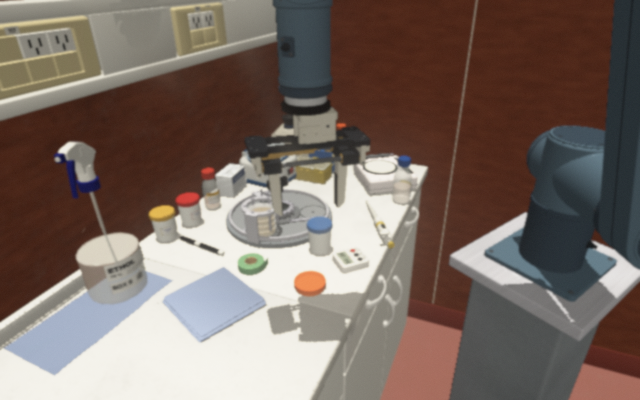

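View pics/side0.png

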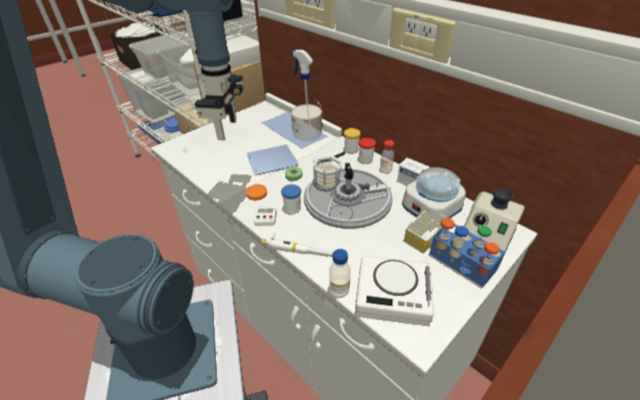

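Side view: the dispenser is centred near (348,196) with the knob at (349,172) and the cage at (327,175). The counter's stage is at (396,278), with keys at the bottom (−x edge) and the pen on the right (−y edge). The bottle is at (340,270) and the cup at (291,198).

Run:
```python
from h import *
m=load('side0')
for n,u,v,z in [('disp',348,196,14),('cage',327,160,87),('knob',349,168,118),('stage',396,278,52),('bottletop',341,256,130),('cup',291,190,72),('c_tl',360,257,48),('c_tr',434,263,48),('c_br',432,318,48),('c_bl',357,313,48)]:
    print(n,px2w(m,u,v,z).round(0))
# wrist cam offset in tool frame
m=load('wrist0'); T=Rm(robot.current_eef_rot()); print(T.T@(np.array(m['eye'])-robot.current_tcp_pos()), (T.T@Rm(m['orientation'])).round(3))
d=px2w(load('side0'),348,196,14); s=px2w(load('side0'),396,278,52)
off=Rm(robot.current_eef_rot()).T@(np.array(m['eye'])-robot.current_tcp_pos())
for p in (d,s):
  for yaw in np.arange(-3.14,3.14,.393):
    RR=Rm([np.pi,0,yaw]); ax=RR@(Rm(robot.current_eef_rot()).T@Rm(m['orientation']))[:,2]
    for h in (470,):
      eye=np.array([p[0],p[1],0])+ax*(h/ax[2]) # eye at height h looking at p
      t=eye-RR@off
      q=robot.inverse_kinematics(t,[np.pi,0,yaw])
      if q is not None: print(p.round(),round(yaw,2),t.round(),np.round(q,2))
```

```text
disp [525. 370.  14.]
cage [486. 474.  87.]
knob [526. 373. 118.]
stage [527.  11.  52.]
bottletop [402.  45. 130.]
cup [351. 375.  72.]
c_tl [469.  98.  48.]
c_tr [637.  32.  48.]
c_br [ 561. -106.   48.]
c_bl [410. -52.  48.]
[  75.92996824   -0.93056663 -165.99168769] [[-0.001 -0.963 -0.269]
 [ 1.    -0.001  0.   ]
 [-0.    -0.269  0.963]]
[525. 370.  14.] -3.14 [470. 371. 304.] [ 0.48  0.31  1.26  0.    1.57 -1.09]
[525. 370.  14.] -2.75 [474. 350. 304.] [ 0.45  0.29  1.29  0.    1.56 -1.52]
[525. 370.  14.] -2.35 [486. 332. 304.] [ 0.41  0.29  1.29  0.    1.56 -1.95]
[525. 370.  14.] -1.96 [503. 319. 304.] [ 0.38  0.3   1.27  0.    1.57 -2.37]
[525. 370.  14.] -1.57 [525. 315. 304.] [ 0.36  0.33  1.23  0.    1.58 -2.79]
[525. 370.  14.] -1.17 [546. 319. 304.] [ 0.35  0.37  1.17 -0.    1.6   3.1 ]
[525. 370.  14.] -0.78 [564. 331. 304.] [ 0.36  0.42  1.11 -0.    1.62  2.71]
[525. 370.  14.] -0.39 [576. 349. 304.] [ 0.38  0.46  1.05 -0.    1.64  2.34]
[525. 370.  14.] 0.0 [581. 370. 304.] [ 0.41  0.49  1.   -0.    1.66  1.97]
[525. 370.  14.] 0.4 [577. 391. 304.] [ 0.44  0.5   0.9
[... 1020 characters left out ...]
5  2.11]
[527.  11.  52.] -0.39 [578. -11. 304.] [-0.21  0.27  1.31 -0.    1.56  1.75]
[527.  11.  52.] 0.0 [583.  10. 304.] [-0.17  0.28  1.3  -0.    1.56  1.39]
[527.  11.  52.] 0.4 [579.  32. 304.] [-0.14  0.27  1.31 -0.    1.56  1.04]
[527.  11.  52.] 0.79 [567.  50. 304.] [-0.11  0.25  1.34 -0.    1.55  0.67]
[527.  11.  52.] 1.18 [549.  62. 304.] [-0.09  0.22  1.38 -0.    1.54  0.3 ]
[527.  11.  52.] 1.58 [528.  66. 304.] [-0.08  0.18  1.43  0.    1.53 -0.09]
[527.  11.  52.] 1.97 [507.  62. 304.] [-0.1   0.14  1.47  0.    1.52 -0.49]
[527.  11.  52.] 2.36 [489.  51. 304.] [-0.12  0.11  1.52  0.    1.52 -0.92]
[527.  11.  52.] 2.76 [476.  33. 304.] [-0.17  0.08  1.55  0.    1.52 -1.35]
```

Run:
```python
from h import *
robot.move_ptp([486,410,304],[np.pi,0,2.36]); snap('wrist','wd')
robot.move_ptp([528,66,304],[np.pi,0,1.58]); snap('wrist','wc'); print(robot.current_t())
for n in('wd','wc'): cv2.imwrite(f'pics/{n}_b.png',cv2.resize(cv2.imread(f'pics/{n}.png'),(800,500),interpolation=cv2.INTER_CUBIC))
```

```text
2.7417
```

View pics/wd_b.png

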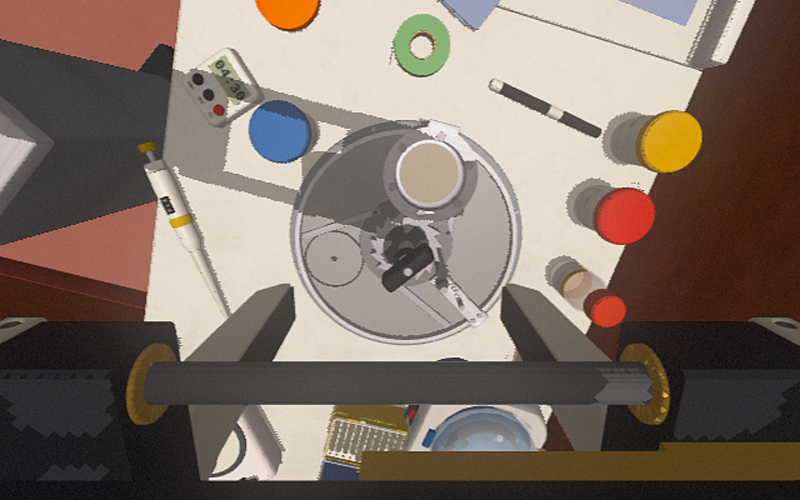

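View pics/wc_b.png

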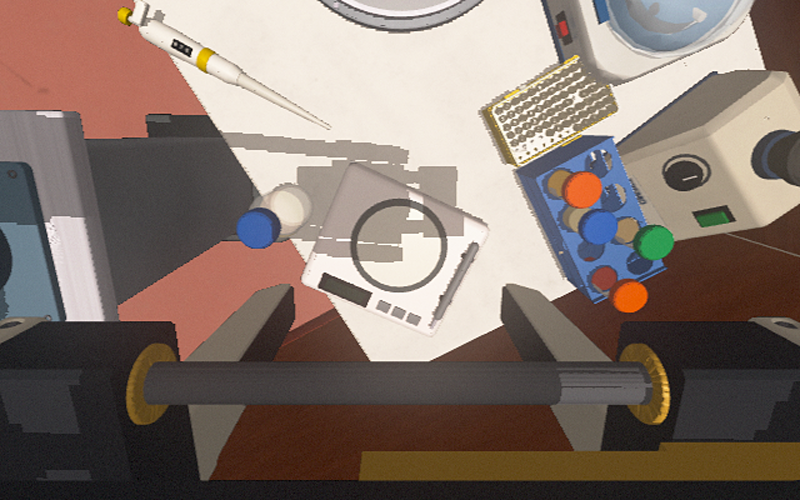

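Dispenser view (800x500 scale): base centre ≈(405,233), engraved circle (334,258), knob (408,267), cage/stack (430,175), pawl (465,300). Counter view: stage ring centre (399,245), counter corners (350,163), (488,230), (430,333) and (303,278). Next I'll enlarge both.

Run:
```python
from h import *
a=cv2.imread('pics/wd.png')[90:280,225:425]; b=cv2.imread('pics/wc.png')[120:275,235:400]
cv2.imwrite('pics/wd_c.png',cv2.resize(a,None,fx=3,fy=3,interpolation=cv2.INTER_CUBIC))
cv2.imwrite('pics/wc_c.png',cv2.resize(b,None,fx=3,fy=3,interpolation=cv2.INTER_CUBIC))
```

```text
(no output)
```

View pics/wd_c.png

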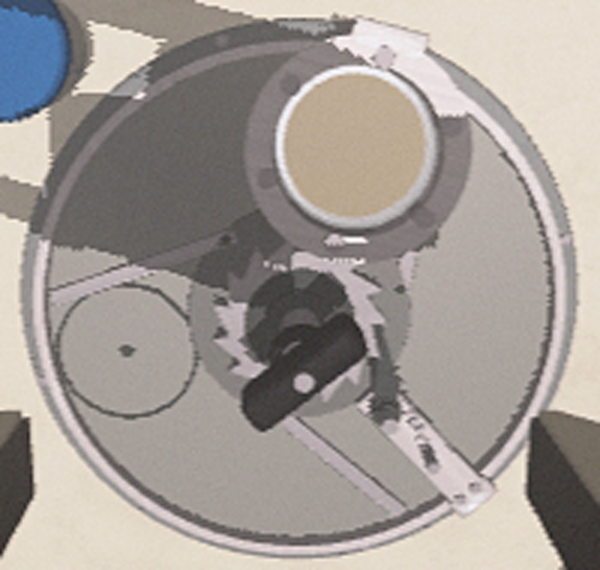

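View pics/wc_c.png

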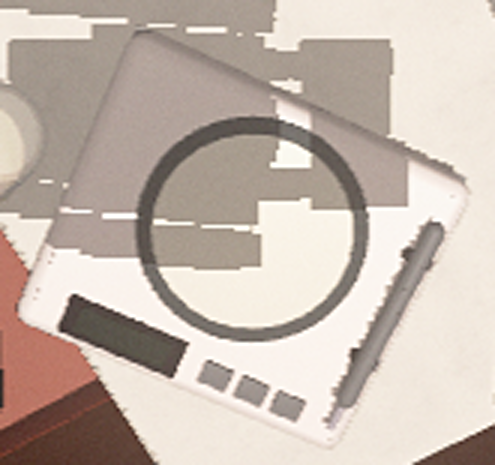

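Run:
```python
from h import *
m=load('wd'); P=lambda u,v,z:px2w(m,225+(u+.5)/3-.5,90+(v+.5)/3-.5,z)
def circ(pts):
    A=np.array(pts)[:,:2]; M=np.c_[2*A,np.ones(len(A))]; s=np.linalg.lstsq(M,(A**2).sum(1),rcond=None)[0]
    r=np.sqrt(s[2]+s[0]**2+s[1]**2); return s[:2].round(1),r.round(1),(np.hypot(*(A-s[:2]).T)-r).round(1)
for z in(14,): 
    print('circle',circ([P(u,v,z) for u,v in[(60,350),(196,351),(127,285),(128,417)]]),'dot',P(127,350,14).round(1))
print('rail in top24',circ([P(u,v,24) for u,v in[(38,290),(560,290),(300,552),(100,465),(500,470),(60,180)]]))
print('base bottom',circ([P(u,v,0) for u,v in[(25,265),(577,265),(300,558),(190,30),(570,200)]]))
k=P(304,382,118);print('knob',k.round(1))
a=P(262,424,105)-0; 
for e in [((245,398),(345,322)),((265,430),(366,352))]:
    p,q=[P(*x,118) for x in e]; d=q-p; print('bar',p.round(),q.round(),np.degrees(np.arctan2(d[1],d[0])).round(1),np.hypot(*d[:2]).round())
c=P(356,147,74);print('stack top',c.round(1), circ([P(u,v,74) for u,v in[(275,147),(439,147),(357,66),(356,229)]]))
for e in [((225,240),(55,297)),((290,425),(400,510))]:
    p,q=[P(*x,19.5) for x in e]; d=q-p; print('pusher',p.round(),q.round(),np.degrees(np.arctan2(d[1],d[0])).round(1))
print('pawl bracket',P(478,500,40).round())
m=load('wc'); P=lambda u,v,z:px2w(m,235+(u+.5)/3-.5,120+(v+.5)/3-.5,z)
print('stage',circ([P(u,v,52) for u,v in[(137,229),(369,229),(252,116),(252,341)]]), 'inner',circ([P(u,v,52) for u,v in[(152,229),(354,229),(252,132),(252,327)]]))
C=[P(u,v,48) for u,v in[(140,28),(470,188),(328,446),(18,307)]]
print('corners',np.round(C)); print('ctr',np.mean(C,0).round(1),[np.hypot(*(C[i]-C[i-1])[:2]).round() for i in range(4)],[np.degrees(np.arctan2(*(C[i]-C[i-1])[1::-1])).round(1) for i in range(4)])
```

```text
circle (array([482.1, 304.8]), np.float64(34.3), array([-0.3, -0.3,  0.4,  0.3])) dot [480.9 305.3  14. ]
rail in top24 (array([526.8, 380.6]), np.float64(127.7), array([-1.5, -2. , -0.5, -0.5,  2.4,  2. ]))
base bottom (array([528.2, 380.8]), np.float64(142.2), array([-2.1, -2. ,  1.5,  1.9,  0.7]))
knob [526.7 380.6 118. ]
bar [515. 360. 118.] [520. 409. 118.] 84.0 49.0
bar [530. 356. 118.] [535. 406. 118.] 84.9 51.0
stack top [480.8 456.6  74. ] (array([481.8, 456.3]), np.float64(33.3), array([ 0.3,  0.2, -0.3, -0.2]))
pusher [476. 381.  20.] [437. 302.  20.] -116.0
pusher [565. 336.  20.] [639. 344.  20.] 5.7
pawl bracket [652. 380.  40.]
stage (array([528.7,  20. ]), np.float64(52.9), array([-0.2, -0.2,  0.2,  0.2])) inner (array([528.7,  19.9]), np.float64(46.0), array([-0.1, -0.1,  0.1,  0.1]))
corners [[479. 110.  48.]
 [627.  41.  48.]
 [567. -90.  48.]
 [419. -19.  48.]]
ctr [522.8  10.6  48. ] [np.float64(142.0), np.float64(164.0), np.float64(144.0), np.float64(164.0)] [np.float64(65.2), np.float64(-25.2), np.float64(-114.8), np.float64(154.3)]
```

Geometry agrees across checks. The rotor axis is at (526.8,380.6) and the takeoff at (481.5,305), which is r=88 at 239°. The stack is at (481.5,456.4), which is 121°, so the dispenser's yaw is 41°. One pusher already touches the clockwise side of the circle, so the rotor is at 0.419 (equal to 2.513 modulo 120°) and needs 5 clicks, or 120°. The bar lies at 84.5°. Next I'll grip the knob and feel the first click.

```bash
cat >> h.py <<'E'
AX=np.array([526.8,380.6]); Y0=84.5
def turn(d,speed=None): # absolute knob turn in deg from start
    robot.move_ptp([*AX,93],[np.pi,0,np.radians(Y0+d)])
    return round(d,1),np.round(robot.current_ft_torque(),3)[2],round(robot.current_joint_efforts()[5],3),np.round(robot.current_contact_force(),1)
E
python3 - <<'E'
from h import *
robot.move_gripper(0.5)
robot.move_ptp([*AX,200],[np.pi,0,np.radians(Y0)])
print(robot.current_qpos(), robot.current_t())
print(robot.move_linear([*AX,93],speed=120,f_stop=8))
robot.move_gripper(0.0); print(robot.current_gripper_width()*93,robot.current_finger_force(),robot.current_contact_force(),robot.current_ft_torque())
for d in range(3,34,3): print(*turn(d),round(robot.current_t(),2))
E
```

```text
[ 4.52919490e-01  4.49074877e-01  1.30217424e+00 -6.39734389e-04
  1.38953213e+00  5.49804689e-01] 4.9
False
15.8202019631162 30.685255718417466 [ 5.14292409 -0.16109451 -0.9880284 ] [-0.12972085 -0.52539723 -0.00267486]
3 -0.116 -0.221 [ 6.6 -0.1 -0.5] 6.79
6 -0.092 -0.191 [ 5.2 -0.1 -1.1] 7.04
9 -0.123 -0.203 [ 4.9  0.4 -0.1] 7.29
12 -0.123 -0.222 [ 5.7  0.1 -1.6] 7.54
15 -0.123 -0.241 [ 5.2  0.3 -1. ] 7.79
18 -0.178 -0.262 [ 5.8 -0.5 -1.5] 8.04
21 0.505 0.398 [ 5.5  0.6 -1.2] 8.29
24 -0.005 -0.084 [ 5.5 -0.2 -0.8] 8.54
27 0.042 -0.161 [ 5.5  0.  -3. ] 8.79
30 -0.022 -0.181 [ 5.9 -0.5 -2.1] 9.04
33 -0.1 -0.196 [ 6.2 -0.1 -0.1] 9.29
```

The first click came at about 21°, with near-zero torque at 24°, so the angles line up. I'll carry on to just short of the fifth click.

Run:
```python
from h import *
for d in [36,39,42,44,46,48,54,60,64,67,70,72,78,84,88,91,94,96,102,108,111,114,116,118,120]:
    print(*turn(d),round(robot.current_t(),2))
```

```text
36 -0.109 -0.213 [ 5.8 -0.8 -1.4] 9.54
39 -0.107 -0.234 [ 5.7 -1.  -0.6] 9.79
42 -0.13 -0.264 [ 6.  -0.1 -1.5] 10.04
44 0.653 0.578 [ 4.8  0.3 -1.2] 10.29
46 0.441 0.344 [ 6.2  0.4 -1.2] 10.54
48 0.029 -0.058 [ 5.9  0.1 -1.1] 10.79
54 -0.03 -0.298 [ 6.1  0.2 -1.8] 11.04
60 -0.138 -0.336 [ 5.4 -0.1 -1.4] 11.29
64 -0.126 -0.289 [ 5.4  1.2 -1. ] 11.54
67 0.634 0.524 [ 5.9  0.3 -1.6] 11.79
70 0.354 0.224 [ 5.2  0.1 -0.5] 12.04
72 -0.021 -0.112 [ 5.7  0.2 -1.9] 12.29
78 -0.106 -0.315 [ 4.9  0.6 -2.1] 12.54
84 -0.07 -0.347 [ 6.   0.1 -1.2] 12.79
88 -0.158 -0.296 [ 5.7  0.3 -1.3] 13.04
91 -0.31 -0.444 [ 6.5  1.1 -1.9] 13.29
94 0.319 0.243 [ 5.4  0.9 -1.6] 13.54
96 -0.052 -0.099 [ 6.1  0.7 -1.5] 13.79
102 -0.096 -0.316 [ 5.3  0.2 -1.1] 14.04
108 -0.105 -0.348 [ 5.5 -0.2 -1.4] 14.29
111 -0.18 -0.249 [ 6.  -0.1 -0.4] 14.54
114 -0.2 -0.313 [ 4.9 -0.5 -0.6] 14.79
116 0.597 0.528 [ 5.4  1.4 -1.4] 15.04
118 0.318 0.265 [ 5.9  1.2 -1.1] 15.29
120 -0.031 -0.104 [ 5.7  0.1 -1.5] 15.54
```

Five clicks felt, and torque is near zero at 120°. I'll release, lift and look.

Run:
```python
from h import *
robot.move_gripper(0.45); robot.move_linear([*AX,200],speed=200)
robot.move_ptp([486,410,304],[np.pi,0,2.36]); robot.sleep(0.3); snap('wrist','we'); print(robot.current_t(),robot.current_qpos())
a=cv2.imread('pics/we.png')[90:280,225:425]
cv2.imwrite('pics/we_c.png',cv2.resize(a,None,fx=3,fy=3,interpolation=cv2.INTER_CUBIC))
```

```text
18.3833 [ 5.25409439e-01  3.80897230e-01  1.15934223e+00  1.53925292e-05
  1.60164708e+00 -2.63795887e-01]
```

View pics/we_c.png

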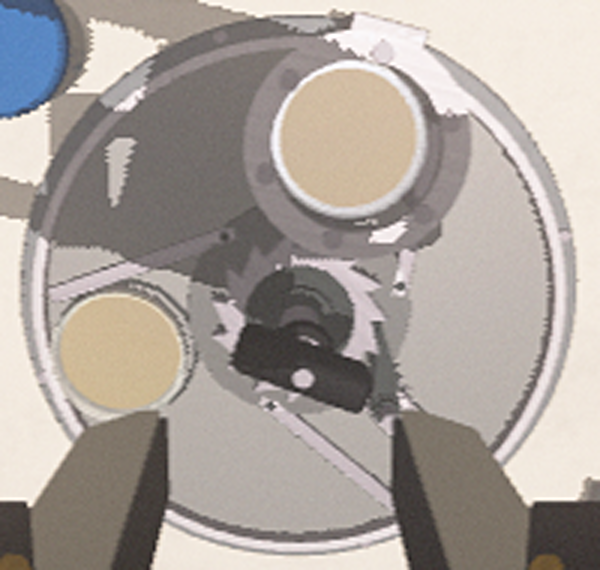

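The plate lies in the circle at (121,351) and the pushers are back at the same places as at the start. The stack is still in its cage. Now I'll pick the plate.

Run:
```python
from h import *
m=load('we'); P=lambda u,v,z:px2w(m,225+(u+.5)/3-.5,90+(v+.5)/3-.5,z)
for z in(20,24,29): print(z,P(121,351,z).round(1),(np.hypot(*(P(60,351,z)-P(182,351,z))[:2])/2).round(1))
for y in (239,59):
  for p in ([481.5,305,22],[528.7,20,60]):
    q=robot.inverse_kinematics(p,[np.pi,0,np.radians(y)]); print(y,p,None if q is None else np.round(q,2))
```

```text
20 [479.9 304.   20. ] 30.1
24 [479.4 305.4  24. ] 29.8
29 [478.9 307.2  29. ] 29.5
239 [481.5, 305, 22] [ 0.37  0.5   1.72  0.    0.93 -2.23]
239 [528.7, 20, 60] [-0.17  0.38  1.79  0.    0.97 -2.77]
59 [481.5, 305, 22] [ 0.37  0.5   1.72 -0.    0.93  0.91]
59 [528.7, 20, 60] [-0.17  0.38  1.79 -0.    0.97  0.37]
```

Run:
```python
from h import *
o=[np.pi,0,np.radians(239)]; p=[480.5,305.2]
robot.move_ptp([*p,150],o); robot.move_gripper(1.0)
print('stop',robot.move_linear([*p,21.8],speed=90,f_stop=6),robot.current_tcp_pos(),robot.current_contact_force())
robot.move_gripper(0.0); print('w',robot.current_gripper_width()*93,robot.current_finger_force(),robot.current_contact_force())
snap('scene','sg')
robot.move_linear([*p,60],speed=50); robot.move_linear([*p,200],speed=150)
print(robot.current_gripper_width()*93,robot.current_finger_force(),robot.current_t())
snap('wrist','wg'); d=snap('side','sdg')
cv2.imwrite('pics/g.png',np.vstack([cv2.resize(cv2.imread('pics/wg.png'),(480,300)),cv2.resize(d['img'][130:250,260:450],(480,300),interpolation=cv2.INTER_CUBIC)]))
```

```text
stop False [480.96463285 305.40558003  22.41504748] [ 0.01334486 -0.41654214 -0.43804052]
w 65.25830364237999 30.000282526016235 [ 1.1614985  -0.97061317  0.70544644]
65.36412934538664 29.99983638525009 25.25
```

View pics/g.png

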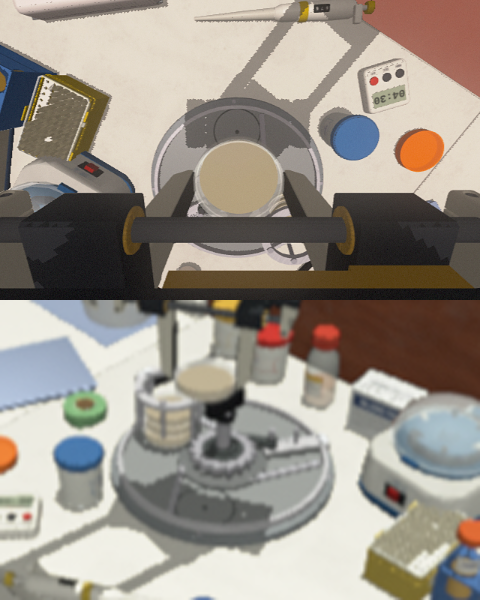

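The plate is held level between the fingers (wrist-view disc centre ≈(238,178) in the half-size picture), and the dispenser and stack are intact. I'll check its offset along tool x, then place it.

Run:
```python
from h import *
m=load('wg'); T=Rm(robot.current_eef_rot()); t=np.array(robot.current_tcp_pos())
E=[(197,178),(280.5,178),(238.5,142),(238.5,214)]
for z in(204,207): 
    c=np.mean([px2w(m,u*4/3,v*4/3,z) for u,v in E],0); print('dish-TCP in tool',(T.T@(c-t)).round(1))
# check with circle position at pickup: stage place
o=[np.pi,0,np.radians(239)]
robot.move_ptp([528.7,20,160],o)
robot.move_linear([528.7,20,75],speed=90)
snap('wrist','wp'); d=snap('side','sp'); print(robot.current_t(),robot.current_tcp_pos(),robot.current_contact_force())
cv2.imwrite('pics/p.png',np.vstack([cv2.resize(cv2.imread('pics/wp.png')[100:340,120:520],(500,300)),cv2.resize(d['img'][220:340,320:480],(400,300),interpolation=cv2.INTER_CUBIC).copy() if 0 else cv2.resize(d['img'][220:340,310:510],(500,300),interpolation=cv2.INTER_CUBIC)]))
```

```text
dish-TCP in tool [ 5.2  1.3 -5.3]
dish-TCP in tool [ 6.5  1.3 -8.3]
27.6667 [529.2494382   19.91836542  75.6921598 ] [ 0.43221393 -0.07369791  0.23787012]
```

View pics/p.png

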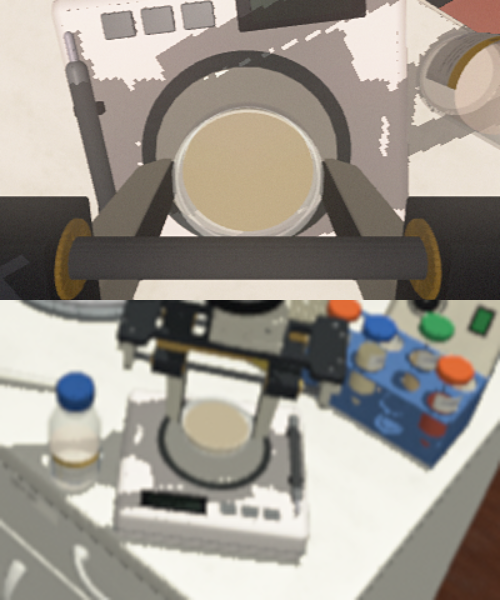

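Run:
```python
from h import *
from scipy.optimize import least_squares
T=Rm(robot.current_eef_rot()); t=np.array(robot.current_tcp_pos())
print('now',t.round(2))
def fit(A):
    A=np.array(A)[:,:2]
    s=least_squares(lambda p:np.hypot(*(A-p[:2]).T)-p[2],[*A.mean(0),40],loss='soft_l1'); return s.x,np.sqrt(np.mean(s.fun**2))
m=load('wp'); im=cv2.imread('pics/wp.png'); hsv=cv2.cvtColor(im,cv2.COLOR_BGR2HSV)
k=((hsv[...,1]>55)&(hsv[...,0]>12)&(hsv[...,0]<28)&(hsv[...,2]>120)).astype(np.uint8); k[:,:250]=0;k[:,385:]=0;k[:180]=0
n,l,st,_=cv2.connectedComponentsWithStats(k); i=1+st[1:,4].argmax(); k=cv2.morphologyEx((l==i).astype(np.uint8),cv2.MORPH_CLOSE,np.ones((5,5)))
c=max(cv2.findContours(k,0,1)[0],key=len)[:,0]; print('box',st[i])
bot=st[i][1]+st[i][3]
c=c[c[:,1]<bot-6]
for h in(-4,0,3,6):
    x,r=fit([px2w(m,*p,t[2]+h) for p in c]); d=T.T@(np.array([*x[:2],t[2]])-t); print('disc h',h,x.round(1),r.round(2),'tool',d[:2].round(1))
# lid rim outer, read from crop (1.25x)
rim=[(173,172),(323,172),(248,104),(200,122),(297,122)]
for h in(0,7): x,r=fit([px2w(m,120+u/1.25,100+v/1.25,t[2]+h) for u,v in rim]); print('rim',h,x.round(1),r.round(2),'tool',(T.T@(np.array([*x[:2],t[2]])-t))[:2].round(1))
# stage ring inner/outer
inn=[(155,140),(336,140),(246,66),(180,95),(313,95)]; out=[(143,140),(350,140),(246,51),(171,85),(323,85)]
for n,e in(('in',inn),('out',out)):
    x,r=fit([px2w(m,120+u/1.25,100+v/1.25,52) for u,v in e]); print(n,x.round(1),r.round(2))
```

```text
now [529.25  19.92  75.69]
box [ 266  190  105   95 7779]
disc h -4 [527.8  19.7  29.5] 0.29 tool [0.9 1.1]
disc h 0 [526.9  18.2  28.8] 0.28 tool [2.7 1.2]
disc h 3 [526.2  17.1  28.3] 0.27 tool [4.  1.2]
disc h 6 [525.5  16.   27.8] 0.27 tool [5.3 1.2]
rim 0 [527.5  20.   33.7] 0.24 tool [0.8 1.5]
rim 7 [525.9  17.3  32.3] 0.23 tool [4.  1.5]
in [528.4  19.2  46.2] 0.37
out [527.7  18.9  52.5] 0.45
```

Run:
```python
from h import *
p=[529.9,20.6]
robot.move_linear([*p,64],speed=40); print(robot.current_tcp_pos(),robot.current_contact_force())
print(robot.move_linear([*p,58],speed=8,f_stop=2),robot.current_tcp_pos(),robot.current_contact_force(),robot.current_t())
```

```text
[529.61075917  20.64680133  63.59058872] [ 0.1657075   0.45494586 -1.02922923]
True [529.91423976  20.59023108  59.91427159] [-0.20301994 -0.30975376  4.55380704] 28.6417
```

Run:
```python
from h import *
p=[529.9,20.6]
robot.move_gripper(0.95); robot.move_linear([*p,160],speed=90)
robot.move_ptp([528,66,304],[np.pi,0,1.58]); robot.sleep(.3); snap('wrist','wf'); print(robot.current_t())
d=snap('side','sf')
robot.move_ptp([486,410,304],[np.pi,0,2.36]); snap('wrist','wf2')
a=cv2.imread('pics/wf.png')[120:275,235:400]; b=cv2.imread('pics/wf2.png')[90:280,225:425]
cv2.imwrite('pics/f.png',np.hstack([cv2.resize(a,(400,376),interpolation=cv2.INTER_CUBIC),cv2.resize(b,(396,376),interpolation=cv2.INTER_CUBIC)]))
```

```text
33.15
```

View pics/f.png

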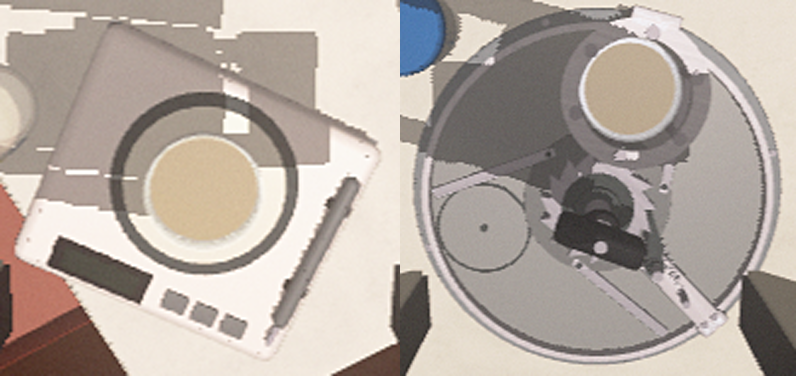

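Left: the plate sits on the stage at (203,188), with the ring centre at (204,183). Right: the circle is empty, the rotor is on its tooth and the stack is intact. I'll quantify the centring.

Run:
```python
from h import *
m=load('wf'); s=400/165
P=lambda u,v,z:px2w(m,235+(u+.5)/s-.5,120+(v+.5)/s-.5,z)
for z in(58,62,67):
    e=[P(*x,z) for x in[(143,188),(263,188),(203,133),(203,244)]]; print(z,np.mean(e,0).round(1),np.hypot(*(e[0]-e[1])[:2]).round(1),np.hypot(*(e[2]-e[3])[:2]).round(1))
print(np.mean([P(*x,52) for x in[(110,183),(298,183),(204,92),(204,274)]],0).round(1))
```

```text
58 [527.7  19.8  58. ] 66.5 64.1
62 [527.7  21.   62. ] 65.9 63.5
67 [527.7  22.4  67. ] 65.0 62.7
[528.3  20.6  52. ]
```

Centred within about 1–2 mm, so I'm handing in.

```bash
python3 -c "
from h import *
print(robot.hand_in(),robot.current_t())"
```

```text
the job is handed in; nothing more can be done
the job is handed in; nothing more can be done
```

Done and handed in: I turned the knob five clicks to 2.513, let go with the pawl home, and set the bottom plate on the stage, centred to within about 2 mm. The dispenser stayed on its tooth with the other plates still in their cage. I did not re-measure the bystander objects after the last move.

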